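Load a tube in the drilling jig and index the bush turret three clicks

TASK

Take the tall aluminium tube that stands on end on the bench, lay it on its side in the V-rail of the drilling jig, slide it under the round bush turret until its end is fully home against the end stop, and let go of it. Then grip the black bar knob on top of the turret and turn it clockwise (seen from above) from its parked stop, counting the clicks by feel to the third one and not running past it, and finish while still gripping the knob at that third stop so that the turret cannot creep. Leave the other things on the bench where they are.

Things in the scene. Friction and masses are not known exactly. Their poses are not given: they have to be found in the camera images.
- tube: plain aluminium tube, 32 mm outside diameter, 180 mm long, about 0.09 kg (varies), the only tall tube; it starts standing on one end. Origin at the middle of its length on its axis (90 mm up when it stands); its z axis runs along the tube. Both ends are alike; either may go to the stop
- jig: tube-drilling jig bolted to the bench: aluminium base plate 160 mm (its x) by 270 mm (its y), 12 mm thick, carrying V-rail, end stop and turret. Origin at the centre of the plate's underside on the bench, z up. The tube is fed along the rail towards jig -y. Beside the rail, behind the turret, there is only the plate; nothing on the jig but the knob is higher than 84 mm
- rail_mid (a point): middle of the bottom of the V (27 mm above the bench), axes as the jig's: dark steel V-rail, 90 degree V, along jig y from 115 mm before to 115 mm behind this point, 26 mm wide over its outsides, edges 40 mm above the bench. A tube lying in it has its axis 50 mm above the bench and stands out 3 mm over the rail at either side
- stop_face (a point): centre of the end stop's face, at the rail's -y end, 50 mm above the bench, axes as the jig's: an upright steel plate 34 mm wide, up to 62 mm above the bench, that the tube's end is pushed against
- tube_home (a point): point where the middle of the tube lies when it is fully home in the rail against the stop: 90 mm from stop_face towards jig +y, 50 mm above the bench; axes as the jig's
- turret_centre (a point): centre of the turret disc's top, 84 mm above the bench, axes as the jig's. The disc (steel, scalloped rim, 94 mm across, 12 mm thick) turns about its upright axis, 34 mm to jig -x of the rail's line and 18 mm to +y of the stop face. It overhangs the rail, 6 mm clear above a lying tube: a tube is laid in behind it and slid under. The bracket of the click ball is 56 to 78 mm to -x, no higher
- turret: turret with the black bar knob on top of its disc, turning together: bar 60 mm long (its x axis), 16 mm wide (its y axis), 90 to 120 mm above the bench, on a round neck 16 mm across (84 to 90 mm). Origin on the turning axis 108 mm above the bench, z up. At the parked stop the bar lies along the jig's x axis. Pinch it across its 16 mm width from above
- turret_angle (a joint): angle of turret and knob in rad: 0 at the parked stop, where it starts, growing clockwise seen from above. Fifteen stops 24 degrees (0.419 rad) apart all round. A spring ball in a rim notch resists with up to 0.25 N m on leaving a stop; half way the torque reverses and it snaps into the next notch (a click). The third stop is at 1.257 rad
- offcut: bystander: short piece of the same tube, 32 mm diameter, 48 mm high, standing; origin under it
- jar: bystander: small paint jar, 44 mm diameter, 52 mm high; origin under it
- driver: bystander: screwdriver with black handle, 170 mm long, lying; origin under its middle
- rule: bystander: steel rule 300 by 28 by 4 mm lying flat along its y; origin under its middle
- tape: bystander: roll of masking tape, 90 mm diameter, 24 mm high, lying flat; origin under its middle
- square_tube: bystander: brass square tube 12 by 12 by 200 mm, lying along its x; origin under its middle
- bit_case: bystander: grey drill-bit case 75 by 120 by 30 mm lying flat; origin under its middle
- drill: bystander: cordless drill standing on its battery, 205 mm high; origin under its battery

How it is judged:
By the outcome, as a careful person would: the job done as asked, in the order asked, and still so for the second after the job is handed in, while the arm keeps its last pose, push and grip.
It also fails if it takes over 59 s, if anything falls off the work surface, if the arm or the gripper's body presses on something with over 40 N, if the wrist force passes 120 N, or if a joint passes its speed limit or range.

ROBOT

A 7-joint arm with a two-finger parallel gripper is mounted at the origin on the work surface. World frame = base frame: x ahead of the robot, y to its left, z up, the work surface at z = 0. Lengths are in m, angles in degrees, forces in N, time in s.
With the tool pointing down it reaches from about 0.35 to 0.9 m from the base axis. Payload 7.2 kg.
Tool frame: the origin (TCP) lies midway between the tips of the shut fingers; the grasp point (between the pads) lies 19 mm behind it; z points along the fingers, y is the line along which they close (so a half turn about z gives the same grasp; the last joint's range is limited). The gripper opens to 88 mm and grips with 3 to 60 N. Pads are 20 mm wide; open, the fingers measure 115 mm over their backs; the gripper's body (75 mm by 178 mm) begins 61 mm behind the grasp point.
Start: joints at [-74.782, 23.554, -0.728, 91.456, 0.321, 64.991, -4.71], TCP at [0.205, 0.591, 0.196] pointing down, gripper open.
Joint ranges: [-169.25, 169.25], [-16.82, 113.86], [-84.01, 82.57], [7.8, 145.47], [-59.2, 239.2], [7.22, 106.19], [-163.78, 163.78]. Speed limits (degrees/s): [136.94, 136.94, 172.46, 172.46, 180, 180, 180].

INTERFACE

Orientations are given as [roll, pitch, yaw] about the fixed x, y, z axes, in that order (R = Rz(yaw) Ry(pitch) Rx(roll)).
In Python, from cell import robot, gripper_open, grasp, planner, telemetry, eyes, job gives the robot as it stands. Calls block until the motion is done:
- robot.move_to(position, orientation): joint-space move of the TCP to a pose.
- robot.move_l(position, rot=None, rate=0.15): straight line of the TCP; rot=None keeps the orientation; rate is the mean speed in m/s.
- robot.movej(angles): joint-space move.
- gripper_open() and grasp(effort=None): open the fingers fully, or close them until they stop; effort is the grip in N (None keeps the last).
- robot.pause(seconds).
- planner.solve_ik(position, orientation): joint angles nearest the present ones, or None.
- telemetry.read_state(): the state.
- eyes.camera(name): name is "scene" or "top" or "wrist"; returns a dict with "frame" (420x560x3 uint8, red, green, blue), "fx", "fy", "cx", "cy" (pixels), "k1" (the pictures are not rectified: a ray, as slopes to the right and down, at radius r is drawn at 1 + k1 r^2 times it, then the intrinsics apply), "position" and "orientation" of the camera in the world. Camera axes: x right, y down, z forward; pixel columns grow to the right and rows downward; lengths in m; the calibration is good to about 2 mm. A picture is of the moment at which its call begins. There is no depth.
A pose or a line that the arm cannot do raises robot.PlanningError and nothing moves.
- job.finish_job(): hands the job in; it is judged then, once.
The state is a dict: "time": time; "joints": joint angles; "qd": joint speeds; "effort": joint torques, N m; "tcp_pos": TCP position; "tool_rot": TCP orientation; "ft_force": force on the tool from outside, world axes, zero at the start; "torque": the same for the moment, N m; "finger_gap": finger opening in m; "finger_force": force on a finger pad.
Only numpy, scipy, OpenCV 4.12 (cv2) and the standard library are available. Lean on these libraries where they do the work, as an engineer would, in place of code of your own. Each camera call takes 0.05 s, during which the arm holds its last target. There are 200 camera calls.

## Working session

There is one attempt and no reset: what is moved stays moved. The work goes in short steps, each a Python script; the robot and the scene stay as the last script left them, time stands still between calls to the robot, and variables do not carry over. Pictures are saved under pics/ and viewed, at most 10 in all, crops included, and the job is handed in when it is done.

```bash
mkdir -p pics; ls; python3 - <<'E'
from cell import *
import cv2
for n in ("scene","top"):
    c=eyes.camera(n); cv2.imwrite(f"pics/{n}0.png",cv2.resize(c["frame"][:,:,::-1],(800,600),interpolation=cv2.INTER_CUBIC))
    print({k:v for k,v in c.items() if k!="frame"})
s=telemetry.read_state(); print(s)
E
```

```text
pics
{'fx': 403.3992890333269, 'fy': 403.3992890333269, 'cx': 277.1779682232038, 'cy': 213.37640296842162, 'k1': 0.019380021885127763, 'position': array([1.12755484, 0.53839144, 0.64170537]), 'orientation': array([-124.0547295 ,   -0.62589714,  134.28217246])}
{'fx': 523.9706209220315, 'fy': 523.9706209220315, 'cx': 275.0674320840085, 'cy': 209.9410869402007, 'k1': 0.009535260400144904, 'position': array([ 0.26899442, -0.01602827,  1.60299913]), 'orientation': array([-1.69656023e+02,  1.67679003e-01, -9.02644215e+01])}
{'time': 0.1, 'joints': array([-74.78140673,  23.59434991,  -0.72946044,  91.49564137,
         0.31983262,  64.9920914 ,  -4.70870543]), 'qd': array([-0.0671612 , -0.06333699,  0.05285044,  0.05826357, -0.0063936 ,
        0.0292848 , -0.06923038]), 'effort': array([ 3.10444171e-03, -5.89092922e+01,  6.43851142e-01, -2.91702712e+01,
       -5.39253408e-02,  1.44406117e-02,  7.31001956e-05]), 'tcp_pos': array([0.20464647, 0.59004593, 0.1949307 ]), 'tool_rot': array([-1.79920050e+02,  4.27001865e-03,  1.60876804e+02]), 'ft_force': array([ 0.72753494,  0.6815098 , -1.00591801]), 'torque': array([-0.03227599,  0.00406435,  0.05360561]), 'finger_force': 0.0, 'finger_gap': 0.08783004687511582}
```

View pics/top0.png

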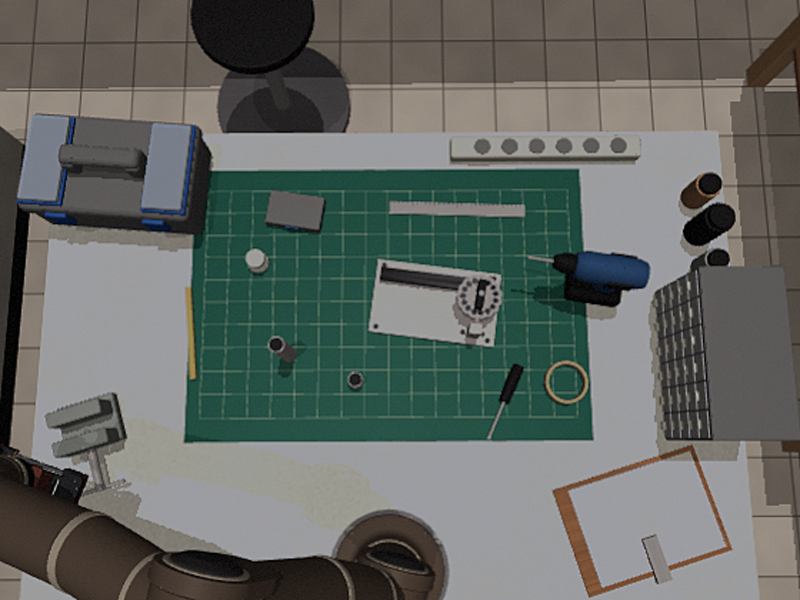

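View pics/scene0.png

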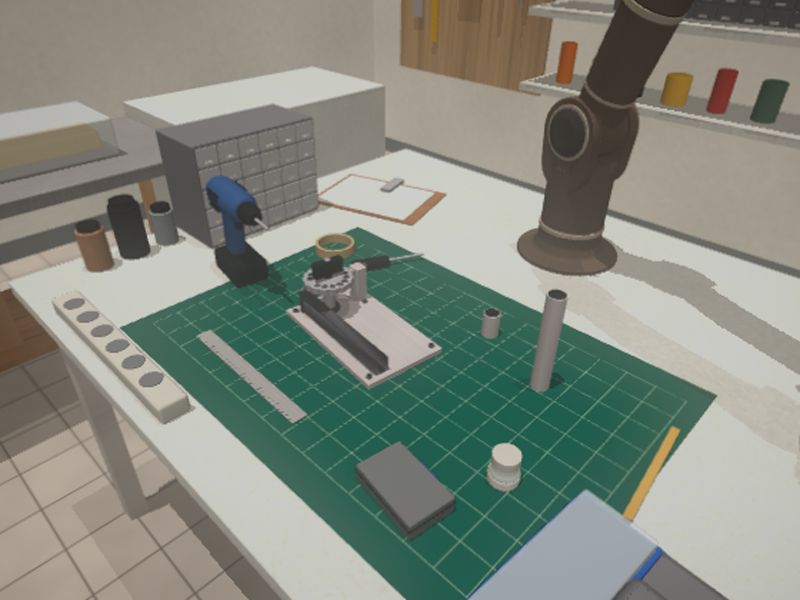

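The top view shows the jig at about (435,303), its rail running left to right with the turret at the right end (480,297). The tube stands at about (280,347), and the offcut is at (355,380). The scene view shows the same layout, with the tube top at (556,296). I'll enlarge both.

```bash
cat > h.py <<'E'
from cell import *
import cv2, numpy as np
from scipy.spatial.transform import Rotation as R
from scipy.optimize import least_squares
def Rc(c): return R.from_euler('xyz',c["orientation"],degrees=True).as_matrix()
def proj(c,P):
    p=(np.atleast_2d(P)-c["position"])@Rc(c); s=p[:,:2]/p[:,2:]
    s=s*(1+c["k1"]*(s**2).sum(1,keepdims=True))
    return s*[c["fx"],c["fy"]]+[c["cx"],c["cy"]]
def onz(c,uv,z):  # pixel -> world point on plane z
    return least_squares(lambda q:(proj(c,[q[0],q[1],z])[0]-uv),[0.55,0.1]).x
def crop(c,x0,y0,w,h,name,k):
    cv2.imwrite("pics/"+name,cv2.resize(c["frame"][y0:y0+h,x0:x0+w,::-1],None,fx=k,fy=k,interpolation=cv2.INTER_CUBIC))
E
python3 - <<'E'
from h import *
c=eyes.camera("top"); crop(c,250,172,110,80,"t1.png",7)
crop(c,180,225,80,40,"t2.png",7)
c=eyes.camera("scene"); crop(c,195,170,210,115,"s1.png",3.8)
a=cv2.imread("pics/t2.png"); b=cv2.imread("pics/t1.png")
E
```

```text
(no output)
```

View pics/t1.png

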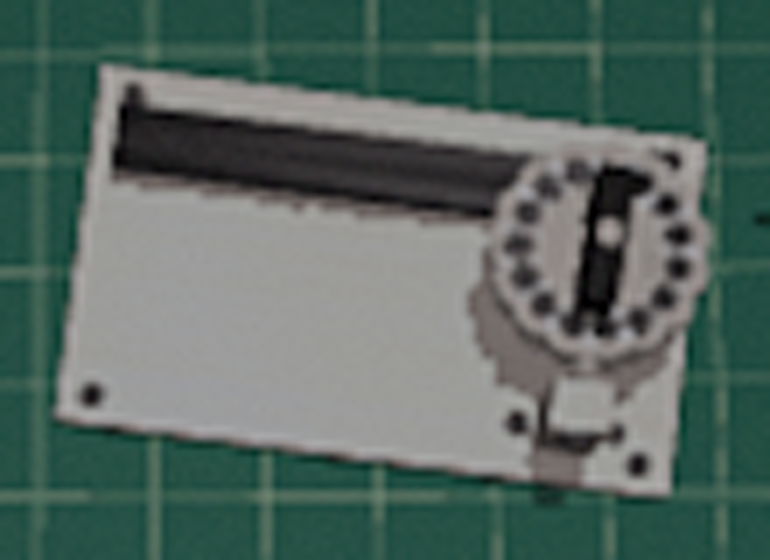

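View pics/t2.png

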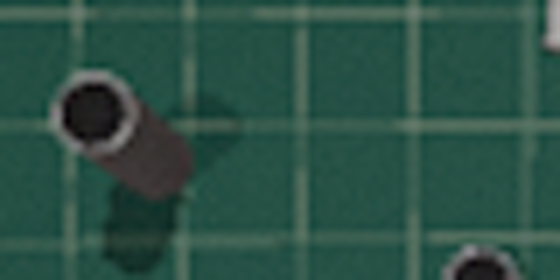

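View pics/s1.png

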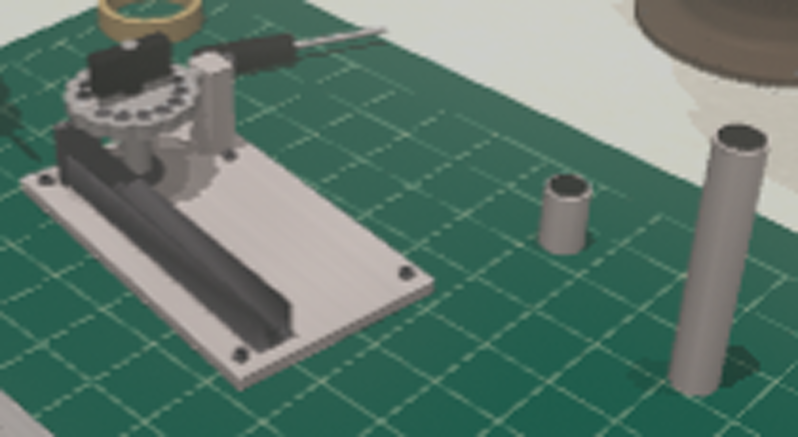

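The crops are clear:
- **Top (t1):** plate corners at (100,63), (706,143), (670,497) and (55,417). The disc centre is at (598,253) and the knob dot at (609,232).
- **Top (t2):** tube rim at (95,113).
- **Scene (s1):** plate corners at (22,182), (240,376) and (434,281). Tube rim at (742,138), knob dot at (130,45).

```bash
cat >> h.py <<'E'
def J(p,q): # jig pose p=(x,y,yaw) ; q local points
    q=np.atleast_2d(q).astype(float); return q@R.from_euler('z',p[2]).as_matrix().T+[p[0],p[1],0]
E
python3 - <<'E'
from h import *
T=eyes.camera("top");S=eyes.camera("scene")
o=lambda uv,k,x0,y0:(np.array(uv,float)+.5)/k-.5+[x0,y0]
t1=lambda *a:o(a,7,250,172); t2=lambda *a:o(a,7,180,225); s1=lambda *a:o(a,3.8,195,170)
cor=[[.08,.135,.012],[.08,-.135,.012],[-.08,-.135,.012],[-.08,.135,.012]]
ct=np.array([t1(100,63),t1(706,143),t1(670,497),t1(55,417)])
cs=np.array([s1(240,376),s1(22,182),s1(434,281)])
def f(v):
    p=v[:3]; 
    k=J(p,[[v[3],v[4],.12]]); d=J(p,[[v[3],v[4],.084]])
    e=J(p,[[v[3]+.034,v[4]-.018+.230,.04]])
    return np.concatenate([(proj(T,J(p,cor))-ct).ravel(),(proj(S,J(p,cor)[[0,1,3]])-cs).ravel()*.7,
      (proj(T,k)[0]-t1(609,232)),(proj(T,d)[0]-t1(598,253)),(proj(S,k)[0]-s1(130,45))*.7,
      (proj(T,e)[0]-t1(115,141))])
r=least_squares(f,[.45,.0,-.1,0,-.08]);v=r.x
print("jig",v,np.degrees(v[2])); print(np.round(r.fun,2))
g=lambda q:np.concatenate([proj(T,[q[0],q[1],.18])[0]-t2(95,113),(proj(S,[q[0],q[1],.18])[0]-s1(742,138))*.7])
r=least_squares(g,[.4,.2]);print("tube",r.x,r.fun, onz(T,t2(95,113),.18))
print("offcut",onz(T,t2(480,277),.048))
x,y=v[3:]
for n,q in dict(turret=[x,y,.108],stop=[x+.034,y-.018,.05],home=[x+.034,y+.072,.05],railend=[x+.034,y+.212,.04]).items(): print(n,J(v,q)[0])
E
```

```text
jig [ 0.55482687 -0.10220654 -0.13054754  0.00887356 -0.08764795] -7.479823290088856
[ 0.19  0.3  -0.15 -0.55 -0.26 -0.26 -0.14  0.18 -0.01  0.2  -0.31 -0.84
  0.28 -0.56  0.04  0.64  0.24 -0.06  0.16 -0.29 -0.29 -0.81]
tube [0.44463783 0.21175255] [-0.22149515 -0.07189439 -0.12052714 -0.35905513] [0.44443716 0.21114276]
offcut [0.39011085 0.06768672]
turret [ 0.55221518 -0.19026381  0.108     ]
stop [ 0.58358268 -0.21253666  0.05      ]
home [ 0.59529861 -0.12330249  0.05      ]
railend [0.6135234  0.01550621 0.04      ]
```

```bash
cat >> h.py <<'E'
YAW=-7.48; TUR=np.array([.5522,-.1903]); 
jx=np.array([np.cos(np.radians(YAW)),np.sin(np.radians(YAW)),0]); jy=np.array([-jx[1],jx[0],0]); UP=np.array([0,0,1.])
STOP=np.array([.5836,-.2125,.05]); TUBE=np.array([.4446,.2117])
def rot(z,y): # tool z dir, closing dir y -> rpy
    z=z/np.linalg.norm(z); y=y/np.linalg.norm(y); M=np.c_[np.cross(y,z),y,z]
    return R.from_matrix(M).as_euler('xyz',degrees=True)
def pose(g,z,y): # grasp point -> tcp pose
    z=z/np.linalg.norm(z); return np.array(g)+.019*z, rot(z,y)
E
python3 - <<'E'
from h import *
T=eyes.camera("top");S=eyes.camera("scene")
k=800/560
f=lambda q:np.r_[proj(T,q)[0]-np.array([529,258])/k, proj(S,q)[0]-np.array([268,229])/k]
r=least_squares(f,[.6,-.25,.15]);print("drill tip",r.x,r.fun)
print("grasp poses")
def ik(g,z,y):
    q=planner.solve_ik(*[list(a) for a in pose(g,z,y)]); return None if q is None else np.round(q).astype(int)
for dd in range(-60,121,30):
  d=np.array([np.cos(np.radians(dd)),np.sin(np.radians(dd)),0]); s=np.cross(UP,d)
  for t in (20,35,50):
    z=np.cos(np.radians(t))*d-np.sin(np.radians(t))*UP
    for sg in (1,-1): print(dd,t,sg,ik([*TUBE,.13],z,sg*s),ik([*TUBE,.30],z,sg*s))
print("place")
for t in (20,35,50):
  z=-np.sin(np.radians(t))*jy-np.cos(np.radians(t))*UP
  for sg in (1,-1): print(t,sg,[ik(STOP+(a+.04)*jy+[0,0,h],z,-sg*jx) for a,h in ((.162,.2),(.162,0),(.09,0))])
print("knob")
for sg in (1,-1):
  for a in (0,-72):
    print(sg,a,ik([*TUR,.11],-UP,sg*R.from_euler('z',a,degrees=True).apply(jy)))
E
```

```text
drill tip [ 0.61254596 -0.28037866  0.16908016] [-0.15858391  0.19713443 -0.22331745 -0.04697963]
grasp poses
-60 20 1 [-85  48  25 110  39  75 -59] [-86  31  26 108  43  89 -48]
-60 20 -1 [-51  47 -22 108  57  98 103] [-57  30 -13 106  52 103 121]
-60 35 1 [-82  38  25 113  35  66 -52] [-84  22  27 107  38  84 -41]
-60 35 -1 [-48  37 -20 111  51  85 112] [-44  23 -25 104  48  97 127]
-60 50 1 [-76  28  25 115  30  59 -42] [-78  15  26 106  31  79 -33]
-60 50 -1 [-43  28 -18 113  45  72 123] [-41  16 -20 104  39  87 138]
-30 20 1 [-93  41  21 133  67  60 -77] [-92  17  19 130  64  77 -54]
-30 20 -1 [-58  40 -22 131  75  86  97] [-48  19 -32 127  69  92 121]
-30 35 1 [-87  28  21 133  63  52 -62] [-87   7  19 126  56  71 -39]
-30 35 -1 [-51  28 -22 131  71  71 112] [-45   9 -27 123  60  78 138]
-30 50 1 [-77  18  19 131  53  45 -42] [-77   1  17 120  44  66 -22]
-30 50 -1 [-43  19 -21 129  61  56 131] [-39   3 -23 118  45  68 157]
0 20 1 None None
0 20 -1 None None
0 35 1 None [-78 -11  10 142  75  54 -29]
0 35 -1 None [-105  -15   33  143   77   62  150]
0 50 1 [-68   9  15 144  87  
[... 1687 characters left out ...]
rray([-20,  29,  -2,  87,  31,  84, 142]), array([-20,  42,  -1,  95,  34,  66, 130]), array([-17,  40,   2,  99,  36,  61, 134])]
35 -1 [array([-51,  35,  47,  89,   9,  75, -19]), array([-45,  48,  37,  97,   7,  57, -27]), array([-40,  45,  36, 101,  11,  52, -25])]
50 1 [array([-22,  36,  -6,  85,  42,  94, 133]), array([-24,  49,  -3,  90,  43,  79, 122]), array([-21,  47,  -1,  96,  45,  74, 123])]
50 -1 [array([-53,  42,  45,  88,  18,  80, -26]), array([-49,  56,  36,  92,  15,  65, -37]), array([-46,  54,  38,  98,  18,  59, -35])]
knob
1 0 [-14  30  38 105 -23  53 118]
1 -72 [-27  39  62 106 -40  60  62]
-1 0 [-28  41  64 106 -42  61 -45]
-1 -72 [ -31   47   72  106  -49   66 -111]
```

```bash
cat >> h.py <<'E'
def st(m=""):
    s=telemetry.read_state(); print(m,"t%.1f"%s["time"],np.round(s["tcp_pos"],4),np.round(s["tool_rot"],1),"F",np.round(s["ft_force"],1),"M",np.round(s["torque"],2),"gap %.4f ff %.1f"%(s["finger_gap"],s["finger_force"])); return s
TL=np.radians(35); D=np.array([np.cos(np.radians(120)),np.sin(np.radians(120)),0])
ZG=np.cos(TL)*D-np.sin(TL)*UP; YG=-np.cross(UP,D); ZP=-np.sin(TL)*jy-np.cos(TL)*UP; YP=jx
E
python3 - <<'E'
from h import *
g=np.array([*TUBE,.13])
p,r=pose(g,ZG,YG)
robot.move_to(p-.12*ZG+[0,0,.12],r); st("above")
robot.move_l(p-.10*ZG,rate=.25); st("standoff")
c=eyes.camera("wrist"); cv2.imwrite("pics/w.png",c["frame"][:,:,::-1])
robot.move_l(p,rate=.2); grasp(40); st("grip")
robot.move_l(p+[0,0,.15],rate=.2); st("lift")
c=eyes.camera("scene"); cv2.imwrite("pics/s2.png",c["frame"][:,:,::-1])
E
```

```text
above t2.5 [0.4856 0.1416 0.3079] [180.  -55.  120.2] F [ 0.9  0.1 -0.2] M [-0.6  -0.32 -0.04] gap 0.0881 ff 0.0
standoff t3.1 [0.4782 0.1544 0.1773] [179.9 -55.  120.1] F [ 0.1 -0.7  1.3] M [-0.66 -0.35 -0.02] gap 0.0876 ff 0.0
grip t4.8 [0.4368 0.2252 0.1191] [180. -55. 120.] F [ 0.5 -0.1  0.1] M [-0.69 -0.34  0.02] gap 0.0285 ff 39.8
lift t5.7 [0.4363 0.2252 0.2681] [-179.9  -55.   119.9] F [ 0.3  0.2 -1.2] M [-0.89 -0.42  0.04] gap 0.0288 ff 39.8
```

View pics/s2.png

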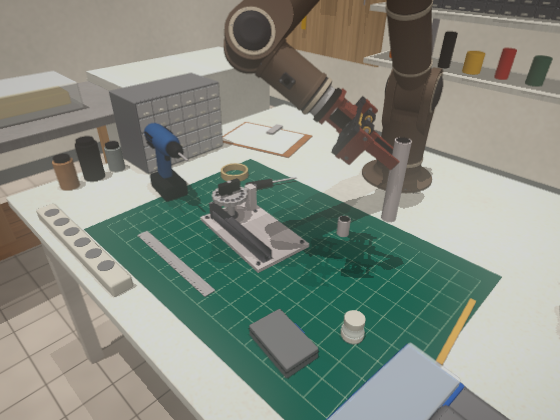

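The tube is held upright at about (397,180), clear of everything. Next I'll turn it and lower it onto the rail.

```bash
python3 - <<'E'
from h import *
g=STOP+(.165+.04)*jy
p,r=pose(g,ZP,YP)
robot.move_to(p+[0,0,.16],r); st("above")
robot.move_l(p+[0,0,.025],rate=.2); s=st("low"); f0=s["ft_force"][2]
for h in np.arange(.010,-.006,-.002):
    robot.move_l(p+[0,0,h],rate=.05); s=telemetry.read_state(); print(round(h,3),np.round(s["ft_force"],1),np.round(s["torque"],2))
    if s["ft_force"][2]-f0>4: break
st("contact")
c=eyes.camera("scene"); crop(c,170,170,170,110,"s3.png",4.5)
E
```

```text
above t7.0 [ 0.6078 -0.0205  0.1936] [-179.8   35.    82.6] F [ 0.5 -0.4 -1.2] M [ 0.72 -0.06 -0.01] gap 0.0286 ff 39.8
low t7.8 [ 0.6095 -0.0206  0.0605] [179.9  35.   82.4] F [-0.3  0.4 -1.9] M [0.64 0.01 0.03] gap 0.0285 ff 39.8
0.01 [ 0.4  0.7 -1. ] [ 0.63 -0.05  0.08]
0.008 [ 0.2  0.2 -1.9] [ 0.62 -0.17  0.17]
0.006 [ 0.1  0.8 -0.2] [ 0.65 -0.09  0.15]
0.004 [ 1.   0.1 -0.3] [ 0.56 -0.16  0.14]
0.002 [2.2 0.2 1.5] [ 0.23 -0.42  0.3 ]
0.0 [2.9 0.2 6.9] [-0.32 -0.58  0.39]
contact t9.5 [ 0.6105 -0.0205  0.0357] [179.8  35.   82.4] F [2.9 0.2 6.9] M [-0.32 -0.58  0.39] gap 0.0286 ff 40.1
```

View pics/s3.png

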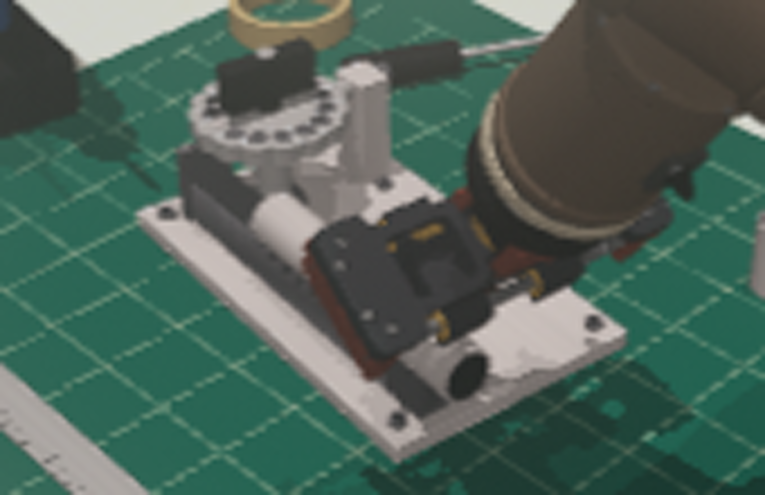

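The tube sits in the V at (270,215)–(470,375) in the crop, with its front end just behind the disc. I'll release it so it seats, then regrip and slide it home.

```bash
python3 - <<'E'
from h import *
g=STOP+(.165+.04)*jy+.0008*jx+[0,0,.001]
p,r=pose(g,ZP,YP)
gripper_open(); robot.move_l(p,rate=.05); st("open")
grasp(25); s=st("regrip"); F0=s["ft_force"]
robot.move_l(p-.066*jy,rate=.08); st("slid")
for a in np.arange(.068,.086,.0015):
    robot.move_l(p-a*jy,rate=.03); s=telemetry.read_state(); f=(s["ft_force"]-F0)@jy
    print(round(a,4),round(f,1),np.round(s["ft_force"],1),np.round((s["tcp_pos"]-p)@jy,4))
    if f>10: break
st()
c=eyes.camera("scene"); crop(c,170,170,170,110,"s4.png",4.5)
E
```

```text
open t10.8 [ 0.6098 -0.0201  0.0355] [180.   35.   82.5] F [ 0.1 -0.2  0.1] M [ 0.45  0.02 -0.01] gap 0.0878 ff 0.0
regrip t11.8 [ 0.6106 -0.0202  0.0358] [179.9  35.   82.5] F [3.9 0.2 0. ] M [ 0.26 -0.77  0.48] gap 0.0290 ff 24.9
slid t12.8 [ 0.6016 -0.0862  0.0358] [179.9  35.   82.5] F [ 5.4 -0.3  3.4] M [ 0.03 -0.94  0.61] gap 0.0289 ff 25.0
0.068 2.5 [5.6 2.4 3. ] -0.0675
0.0695 4.6 [5.1 4.7 3.7] -0.0685
0.071 4.6 [5.6 4.6 4.4] -0.0696
0.0725 4.2 [5.4 4.2 3.3] -0.071
0.074 4.8 [5.  4.9 4.6] -0.0725
0.0755 4.0 [4.4 4.2 4.6] -0.074
0.077 8.6 [3.5 8.9 7.3] -0.0743
0.0785 11.5 [ 1.7 12.1 10.1] -0.0744
 t14.8 [ 0.601  -0.094   0.0354] [179.9  34.7  82.6] F [ 1.7 12.1 10.1] M [ 1.58 -0.32 -0.02] gap 0.0291 ff 25.4
```

View pics/s4.png

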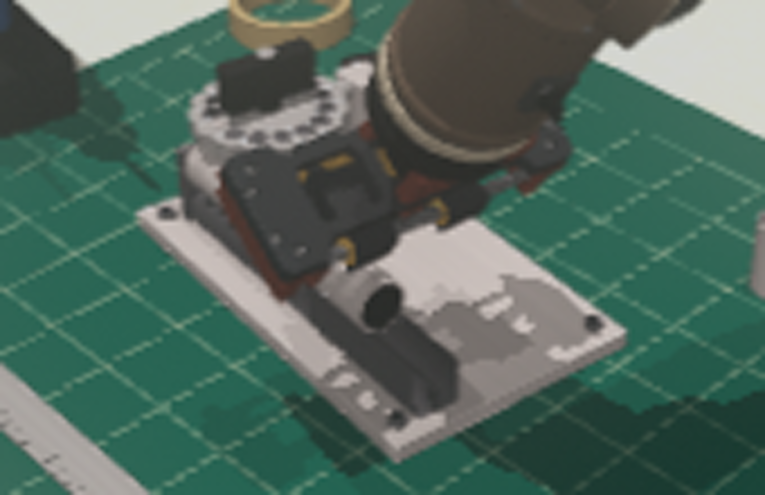

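The tube is against the stop: motion halted at 74.4 mm of the expected 75 mm, with contact force rising. I'll let go, check the seating with a fingertip push on its rear end, then back off.

```bash
python3 - <<'E'
from h import *
gripper_open(); s=st("rel")
p=s["tcp_pos"]; robot.move_l(p-.08*ZP,rate=.2); grasp(10)
r=rot(ZP,YP); q=lambda a,z:STOP+a*jy+.001*jx+[0,0,z-.05]
robot.move_to(q(.205,.11),r); robot.move_l(q(.205,.051),rate=.15); s=st("behind"); F0=s["ft_force"]
robot.move_l(q(.193,.051),rate=.08)
for a in np.arange(.191,.176,-.0015):
    robot.move_l(q(a,.051),rate=.03); s=telemetry.read_state(); f=(s["ft_force"]-F0)@jy
    print(round(a,4),round(f,1),np.round((s["tcp_pos"]-STOP)@jy,4))
    if f>9: break
robot.move_l(q(.205,.051),rate=.15); robot.move_l(q(.205,.16),rate=.25); st()
c=eyes.camera("top"); crop(c,250,172,110,80,"t3.png",7)
E
```

```text
rel t15.9 [ 0.5994 -0.098   0.0354] [180.   35.   82.5] F [-0.4 -0.1  0.5] M [ 0.48 -0.04 -0.07] gap 0.0878 ff 0.0
behind t18.6 [ 0.6112 -0.0104  0.0514] [-180.    35.1   82.5] F [ 1.2 -1.1 -0.1] M [ 0.52 -0.03 -0.01] gap 0.0005 ff 0.0
0.191 0.4 0.1911
0.1895 1.5 0.1895
0.188 1.3 0.1878
0.1865 0.2 0.1863
0.185 1.4 0.1848
0.1835 1.1 0.1833
0.182 1.5 0.1818
0.1805 1.2 0.1804
0.179 0.3 0.1789
0.1775 1.4 0.1774
0.176 1.1 0.1758
 t22.6 [ 0.611  -0.0099  0.1603] [180.   35.   82.4] F [ 0.4 -0.3 -1. ] M [ 0.49  0.02 -0.02] gap 0.0005 ff 0.0
```

View pics/t3.png

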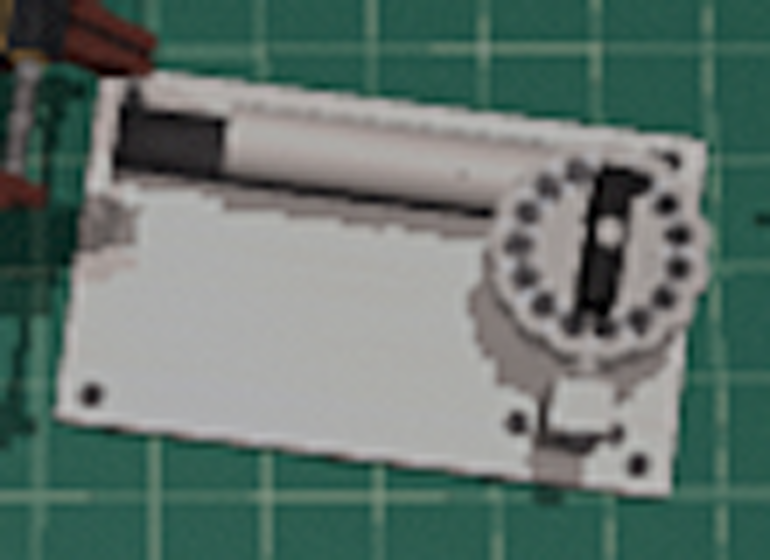

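The tube's rear end is at (227,150), about 49 mm from the rail end at (117,141). Fully home would be 50 mm. The leaning fingertips found no contact because they likely entered the bore. I'll repeat the check with upright fingers against the rim, using a lower force.

```bash
python3 - <<'E'
from h import *
r=rot(-UP,YP); q=lambda a,z:STOP+a*jy+.001*jx+[0,0,z-.05]
robot.move_to(q(.21,.10),r); robot.move_l(q(.21,.046),rate=.15); robot.move_l(q(.197,.046),rate=.08); s=st("behind"); F0=s["ft_force"]
for a in np.arange(.196,.178,-.001):
    robot.move_l(q(a,.046),rate=.03); s=telemetry.read_state(); f=(s["ft_force"]-F0)@jy
    print(round(a,4),round(f,1),np.round((s["tcp_pos"]-STOP)@jy,4))
    if f>4.5: break
robot.move_l(q(.21,.046),rate=.15); robot.move_l(q(.21,.19),rate=.3); gripper_open(); st()
c=eyes.camera("top"); crop(c,250,172,110,80,"t4.png",7)
a=cv2.imread("pics/t3.png");b=cv2.imread("pics/t4.png"); d=cv2.absdiff(a,b)[100:240,200:500]; print(d.max(),d.mean())
E
```

```text
behind t24.1 [ 0.6106 -0.0185  0.0469] [179.9   0.   82.4] F [-0.8  0.   0.2] M [-0.06  0.08 -0.03] gap 0.0006 ff 0.0
0.196 -0.2 0.1961
0.195 0.5 0.195
0.194 0.5 0.1939
0.193 -0.1 0.1929
0.192 -0.3 0.1919
0.191 -0.7 0.1909
0.19 -0.3 0.1899
0.189 0.3 0.1889
0.188 0.1 0.1879
0.187 0.3 0.1869
0.186 -0.4 0.1859
0.185 0.5 0.1849
0.184 -0.2 0.1839
0.183 0.5 0.1829
0.182 -0.1 0.1819
0.181 0.4 0.1809
0.18 -0.8 0.1799
0.179 -0.1 0.1789
0.178 -1.0 0.1779
 t31.2 [ 0.6119 -0.0044  0.19  ] [180.   -0.   82.5] F [0.1 0.3 0.5] M [-0.06  0.07  0.03] gap 0.0877 ff 0.0
161 27.8964126984127
```

View pics/t4.png

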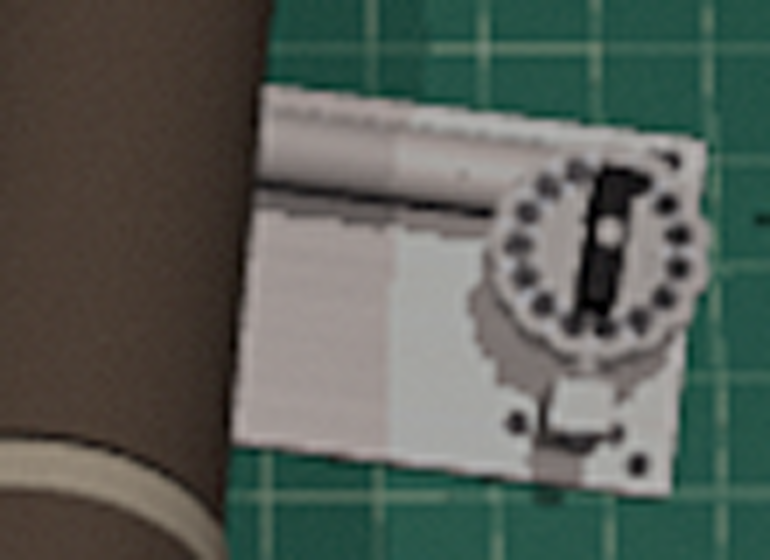

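```bash
python3 - <<'E'
from h import *
T=eyes.camera("top");S=eyes.camera("scene")
o=lambda uv,k,x0,y0:(np.array(uv,float)+.5)/k-.5+[x0,y0]
L=lambda P:np.round([(np.r_[P,.05]-STOP)@jx*1e3,(np.r_[P,.05]-STOP)@jy*1e3],1)
print("t3 end centre",L(onz(T,o((227,145),7,250,172),.06)))
print("s4 end centre",L(onz(S,o((382,303),4.5,170,170),.05)))
print("railend top",L(onz(T,o((115,141),7,250,172),.04)))
print("s4 rail end near top edges",L(onz(S,o((455,368),4.5,170,170),.04)))
# now: edge profile in the current scene image along the tube's axis, dark bore
f=cv2.cvtColor(S["frame"],cv2.COLOR_RGB2GRAY)
for a in range(160,240,4):
    uv=proj(S,STOP+a/1e3*jy)[0]; print(a,int(cv2.getRectSubPix(f,(1,1),tuple(map(float,uv)))[0,0]),end=" | ")
print()
g=cv2.cvtColor(cv2.imread("pics/t3.png"),cv2.COLOR_BGR2GRAY)
for a in range(168,192):
    row=[]
    for dx in (-.006,0,.006):
        uv=(proj(T,STOP+a/1e3*jy+dx*jx+[0,0,.012])[0]-[250,172]+.5)*7-.5; row.append(int(cv2.getRectSubPix(g,(3,3),tuple(map(float,uv))).mean()))
    print(a,row,end=" | ")
E
```

```text
t3 end centre [ -2.4 179.8]
s4 end centre [  0.8 178.2]
railend top [ -2.4 228.8]
s4 rail end near top edges [ -4.4 235.6]
160 181 | 164 172 | 168 87 | 172 51 | 176 51 | 180 51 | 184 50 | 188 54 | 192 73 | 196 76 | 200 67 | 204 64 | 208 66 | 212 72 | 216 78 | 220 74 | 224 70 | 228 65 | 232 65 | 236 66 | 
168 [151, 168, 170] | 169 [151, 168, 170] | 170 [151, 169, 170] | 171 [151, 169, 170] | 172 [151, 169, 170] | 173 [151, 169, 172] | 174 [153, 170, 173] | 175 [156, 174, 174] | 176 [156, 179, 175] | 177 [150, 179, 173] | 178 [142, 173, 161] | 179 [127, 162, 145] | 180 [104, 139, 125] | 181 [81, 103, 94] | 182 [60, 66, 59] | 183 [46, 37, 30] | 184 [44, 26, 10] | 185 [47, 35, 6] | 186 [47, 46, 14] | 187 [47, 49, 22] | 188 [48, 47, 27] | 189 [48, 45, 29] | 190 [48, 46, 31] | 191 [48, 47, 33] |
```

```bash
python3 - <<'E'
from h import *
S=eyes.camera("scene"); crop(S,170,170,170,110,"s5.png",4.5)
for n in ("s4","s5"):
    g=cv2.cvtColor(cv2.imread(f"pics/{n}.png"),cv2.COLOR_BGR2GRAY)
    for dx in (0,.008):
        print(n,dx,[int(cv2.getRectSubPix(g,(5,5),tuple(map(float,(proj(S,STOP+a/1e3*jy+dx*jx)[0]-[170,170]+.5)*4.5-.5))).mean()) for a in range(150,212,2)])
E
```

```text
s4 0 [135, 140, 139, 133, 125, 121, 120, 117, 103, 75, 48, 41, 43, 43, 43, 43, 43, 43, 43, 45, 54, 63, 64, 63, 59, 57, 58, 57, 55, 56, 57]
s4 0.008 [120, 124, 130, 133, 132, 129, 125, 121, 120, 119, 110, 83, 52, 40, 42, 43, 44, 43, 43, 43, 44, 50, 60, 65, 61, 59, 60, 59, 59, 59, 59]
s5 0 [181, 181, 181, 181, 181, 181, 181, 172, 137, 85, 52, 47, 50, 50, 50, 50, 50, 49, 49, 51, 61, 72, 73, 73, 70, 65, 64, 63, 63, 65, 67]
s5 0.008 [168, 168, 168, 168, 169, 169, 168, 169, 168, 163, 144, 102, 60, 46, 48, 50, 50, 50, 50, 50, 50, 55, 65, 69, 67, 66, 65, 64, 63, 63, 63]
```

The tube hasn't moved since it pressed on the stop. Both cameras put its end at 178–180 mm, where home is 180 mm. The upright check stopped just short of contact, so I'll do one short push further, then move to the knob.

```bash
python3 - <<'E'
from h import *
q=lambda a,z:STOP+a*jy+.001*jx+[0,0,z-.05]
grasp(10); robot.move_l(q(.20,.048),rate=.3); robot.move_l(q(.180,.048),rate=.15); F0=st("behind")["ft_force"]
for a in np.arange(.178,.165,-.0015):
    robot.move_l(q(a,.048),rate=.05); s=telemetry.read_state(); f=(s["ft_force"]-F0)@jy
    print(round(a,4),round(f,1),np.round((s["tcp_pos"]-STOP)@jy,4))
    if f>5: break
robot.move_l(q(a+.015,.048),rate=.2); robot.move_l(q(.19,.19),rate=.3); st()
p,r=pose([*TUR,.11],-UP,jy)
for sg in (1,-1):
    print(sg,[np.round(planner.solve_ik(list(p+[0,0,h]),list(rot(-UP,sg*R.from_euler('z',a,degrees=True).apply(jy))))) for a,h in ((0,.1),(0,0),(-36,0),(-72,0))])
E
```

```text
behind t33.6 [ 0.6094 -0.035   0.0502] [179.8  -0.   82.4] F [0.2 0.6 0.3] M [-0.03  0.06  0.04] gap 0.0007 ff 0.0
0.178 0.3 0.1787
0.1765 -0.1 0.1766
0.175 0.1 0.1748
0.1735 -0.7 0.1733
0.172 -1.0 0.1718
0.1705 -0.5 0.1704
0.169 -0.8 0.1688
0.1675 -0.8 0.1673
0.166 -1.3 0.1659
 t36.8 [ 0.6093 -0.0247  0.1905] [179.9  -0.   82.5] F [ 0.7 -0.5 -0.4] M [-0.06  0.04  0.03] gap 0.0006 ff 0.0
1 [array([  7.,  20.,  10.,  98.,  -4.,  62., 100.]), array([  9.,  26.,   7., 104.,  -4.,  50., 100.]), array([  3.,  26.,  15., 104.,  -8.,  50.,  68.]), array([ -2.,  27.,  22., 105., -13.,  51.,  36.])]
-1 [array([-20.,  25.,  48., 100., -20.,  64., -64.]), array([-17.,  32.,  44., 106., -27.,  54., -59.]), array([-22.,  34.,  51., 106., -32.,  56., -90.]), array([ -26.,   39.,   60.,  106.,  -39.,   59., -119.])]
```

```bash
python3 - <<'E'
from h import *
S=eyes.camera("scene"); crop(S,170,170,170,110,"s6.png",4.5)
for n in ("s4","s5","s6"):
    g=cv2.cvtColor(cv2.imread(f"pics/{n}.png"),cv2.COLOR_BGR2GRAY)
    for dx in (0,.008):
        print(n,dx,[int(cv2.getRectSubPix(g,(5,5),tuple(map(float,(proj(S,STOP+a/1e3*jy+dx*jx)[0]-[170,170]+.5)*4.5-.5))).mean()) for a in range(150,212,2)])
d=cv2.absdiff(cv2.imread("pics/s5.png"),cv2.imread("pics/s6.png")).max(2)
m=(d>60).astype(np.uint8); n,_,stt,_=cv2.connectedComponentsWithStats(m); print([list(x) for x in stt[1:] if x[4]>300])
E
```

```text
s4 0 [135, 140, 139, 133, 125, 121, 120, 117, 103, 75, 48, 41, 43, 43, 43, 43, 43, 43, 43, 45, 54, 63, 64, 63, 59, 57, 58, 57, 55, 56, 57]
s4 0.008 [120, 124, 130, 133, 132, 129, 125, 121, 120, 119, 110, 83, 52, 40, 42, 43, 44, 43, 43, 43, 44, 50, 60, 65, 61, 59, 60, 59, 59, 59, 59]
s5 0 [181, 181, 181, 181, 181, 181, 181, 172, 137, 85, 52, 47, 50, 50, 50, 50, 50, 49, 49, 51, 61, 72, 73, 73, 70, 65, 64, 63, 63, 65, 67]
s5 0.008 [168, 168, 168, 168, 169, 169, 168, 169, 168, 163, 144, 102, 60, 46, 48, 50, 50, 50, 50, 50, 50, 55, 65, 69, 67, 66, 65, 64, 63, 63, 63]
s6 0 [160, 137, 124, 121, 122, 122, 121, 118, 104, 78, 54, 47, 49, 49, 49, 49, 49, 49, 48, 50, 59, 69, 69, 68, 68, 67, 69, 67, 64, 66, 68]
s6 0.008 [166, 158, 143, 126, 119, 120, 120, 120, 120, 120, 110, 85, 57, 46, 48, 49, 49, 48, 48, 48, 49, 54, 64, 68, 68, 70, 74, 75, 76, 77, 76]
[[np.int32(304), np.int32(0), np.int32(41), np.int32(28), np.int32(402)], [np.int32(473), np.int32(0), np.int32(42), np.int32(20), np.int32(538)], [np.int32(317), np.int32(67), np.int32(30), np.int32(31), np.int32(580)], [np.int32(424), np.int32(258), np.int32(114), np.int32(86), np.int32(2543)], [np.int32(330), np.int32(362), np.int32(35), np.int32(19), np.int32(356)]]
```

The tube is unchanged and seated at the stop. The shut fingers give no usable contact there, but the 12 N gripped push met a hard wall at the right place. Now the knob.

```bash
python3 - <<'E'
from h import *
P=lambda a,h=0:(np.array([*TUR,.091+h]),rot(-UP,R.from_euler('z',-a,degrees=True).apply(jy)))
gripper_open()
robot.move_to(*P(0,.10)); robot.move_l(P(0)[0],rate=.15); st("at knob")
grasp(50); s=st("gripped"); M0=s["torque"][2]
for a in (6,10,14,18,24):
    robot.move_to(*P(a)); s=telemetry.read_state(); print(a,"t%.2f"%s["time"],"Mz %.2f"%(s["torque"][2]),"yaw %.1f"%s["tool_rot"][2],np.round(s["ft_force"],1),"gap %.4f"%s["finger_gap"])
st()
E
```

```text
at knob t40.5 [ 0.5528 -0.1904  0.0917] [-1.800e+02  1.000e-01  1.725e+02] F [-0.6  0.3 -0.7] M [-0.01 -0.01  0.  ] gap 0.0880 ff 0.0
gripped t41.7 [ 0.5523 -0.1894  0.091 ] [179.9  -0.  172.6] F [-0.9  3.5  1.3] M [ 0.9  -0.02  0.02] gap 0.0141 ff 50.0
6 t41.92 Mz -0.13 yaw 166.7 [0.1 5.9 0.8] gap 0.0142
10 t42.17 Mz 0.08 yaw 162.7 [-0.7  5.7  0.1] gap 0.0146
14 t42.42 Mz -0.38 yaw 158.7 [-0.3  4.7  1.6] gap 0.0148
18 t42.67 Mz -0.24 yaw 154.7 [0.  7.1 1.5] gap 0.0145
24 t42.92 Mz 0.01 yaw 148.7 [0.9 6.7 0.8] gap 0.0145
 t42.9 [ 0.5525 -0.1888  0.0909] [179.9  -0.  148.7] F [0.9 6.7 0.8] M [ 1.4  -0.07  0.01] gap 0.0145 ff 50.0
```

```bash
python3 - <<'E'
from h import *
P=lambda a,h=0:(np.array([*TUR,.091+h])+[0,.0015,0],rot(-UP,R.from_euler('z',-a,degrees=True).apply(jy)))
for a in range(27,73,3):
    robot.move_to(*P(a)); s=telemetry.read_state(); print(a,"t%.2f"%s["time"],"Mz %.2f"%(s["torque"][2]),"yaw %.1f"%s["tool_rot"][2],np.round(s["ft_force"],1),"gap %.4f"%s["finger_gap"])
robot.pause(.3)
print("mean Mz",np.mean([(robot.pause(.05),telemetry.read_state()["torque"][2])[1] for _ in range(6)])); st()
T=eyes.camera("top"); crop(T,250,172,110,80,"t5.png",7)
E
```

```text
27 t43.17 Mz 0.33 yaw 145.7 [ 1.5  2.2 -1.7] gap 0.0146
30 t43.42 Mz 0.22 yaw 142.7 [ 2.4  2.8 -2.1] gap 0.0141
33 t43.67 Mz 0.06 yaw 139.7 [ 3.2  2.3 -3.4] gap 0.0147
36 t43.92 Mz 0.02 yaw 136.7 [ 4.4  3.1 -4.3] gap 0.0146
39 t44.17 Mz -0.09 yaw 133.7 [ 4.7  3.4 -4. ] gap 0.0143
42 t44.42 Mz -0.23 yaw 130.6 [ 2.9  3.5 -4.3] gap 0.0143
45 t44.67 Mz -0.24 yaw 127.6 [ 4.4  4.4 -3.6] gap 0.0145
48 t44.92 Mz 0.06 yaw 124.7 [ 4.6  3.1 -4.8] gap 0.0144
51 t45.17 Mz 0.39 yaw 121.7 [ 4.8  3.8 -3.9] gap 0.0145
54 t45.42 Mz 0.16 yaw 118.7 [ 5.1  3.2 -4.6] gap 0.0146
57 t45.67 Mz 0.10 yaw 115.7 [ 5.7  3.3 -3.7] gap 0.0147
60 t45.92 Mz -0.02 yaw 112.7 [ 5.3  4.1 -4.4] gap 0.0144
63 t46.17 Mz -0.05 yaw 109.7 [ 5.4  3.  -4.1] gap 0.0144
66 t46.42 Mz -0.20 yaw 106.7 [ 5.7  3.5 -6.2] gap 0.0140
69 t46.67 Mz -0.25 yaw 103.7 [ 6.5  4.  -5.2] gap 0.0146
72 t46.92 Mz 0.01 yaw 100.7 [ 6.3  3.5 -5. ] gap 0.0143
mean Mz 0.012637361164761267
 t47.5 [ 0.5535 -0.1882  0.091 ] [179.9   0.  100.7] F [ 6.6  4.8 -5.6] M [ 0.79 -1.5   0.01] gap 0.0146 ff 50.0
```

Torque rose, reversed and returned to zero three times, so that is three clicks, and it now reads 0 at 72°. I'll check the tube once more and hand in.

```bash
python3 - <<'E'
from h import *
S=eyes.camera("scene"); f=cv2.cvtColor(S["frame"],cv2.COLOR_RGB2GRAY)
v=[int(cv2.getRectSubPix(f,(1,1),tuple(map(float,proj(S,STOP+a/1e3*jy)[0])))[0,0]) for a in range(160,200,2)]; print(v)
print(job.finish_job())
E
```

```text
[193, 192, 183, 143, 90, 59, 54, 54, 54, 53, 53, 53, 53, 54, 57, 67, 77, 78, 83, 79]
the job is handed in; nothing more can be done
None
```

The job is handed in at about 48 s: the tube was pushed home against the end stop and let go, and the knob was turned clockwise through three clicks and is still gripped at the third stop. Two later fingertip checks of the tube's rear end made no contact, so "fully home" rests on the 12 N push meeting a hard stop and on both cameras putting its end within about 2 mm of home.

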